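# Fit the spare knife to the bench shear

### The job

Fit the spare knife to the bench shear: take it from the wooden block, lay it flat on the knife seat with its notch over the locating pin and its back edge fully home against the stop, then swing the keeper over, press it gently down onto the knife, and let go. The pin is clamped some millimetres to one side or the other of its slot's middle, so feel for it with a light touch and never force the hardened knife, for it chips. Leave the other things on the bench where they are.

Things in the scene. Friction and masses are not known exactly. Their poses are not given: they have to be found in the camera images.
- knife: Spare knife: loose flat steel bar, 64 mm long (its y) x 36 mm wide (its x) x 6 mm thick, about 0.1 kg. Origin: centre of its underside. Its +x side is the back edge (18 mm from the origin) with one open notch in its middle, 8 mm wide, 10 mm deep; its -x side is the cutting edge. Starts flat, right way up, on the block, its ends overhanging: grip it by the ends (64 mm apart).
- block: Fixed wooden block 55 (x) x 40 (y) x 30 mm high on which the knife starts. Origin: centre of its underside.
- shear: Bench shear for earth straps, fixed. Origin on the bench under the middle of its knife seat; +x points from the cutting side to the stop. Base plate 12 mm thick, x -65 to 105, y -75 to 175 mm. Seat: steel block, x -16 to 18, y -17 to 17 mm, flat top 40 mm above the bench; the knife overhangs its ends, so fingers have room there down to 22 mm above the bench.
- seat (a point): On the seat's top, 40 mm above the bench, above the shear's origin; axes those of the shear (x to the stop, z up). A knife fully home has its origin at x = 0, y = the pin's offset, z = 0 from this point and its axes parallel. The stop is the upright face at x = 18 mm, 6 mm tall above the seat, 36 mm wide.
- pin_slot (a point): Middle of the pin's slot, on the seat's top, 5 mm before the stop. The pin, 6 mm thick and 10 mm tall, is clamped in the slot -8 to 8 mm from this point along the shear's y: its offset is not measured. Off the notch, the back edge meets the pin when the knife is still 8 mm from home; with the notch over it (1 mm play each side) the knife slides on to the stop.
- post (a point): Top of the shear's pivot post (16 x 50 mm, 78 mm tall, its pivot boss to 92 mm). From it the hand lever with the upper knife, fixed, leans up and away to the shear's +y, ending 190 mm further out and 0.33 m above the bench.
- keeper (a joint): Angle of the keeper, a hinged steel bridge behind the stop: 0 = closed, its shoe flat on a seated knife; grows as it swings up and back towards the shear's +x. Starts open at 1.7 to 2.2; limit 2.3. Stiff hinge (0.06 N m of friction, 1 to 2 N at the bar): it stays where it is left.
- hinge (a point): Middle of the keeper's hinge line, which is parallel to the shear's y: 30 mm to +x of the seat point, 49 mm above the bench. Axes those of the shear.
- keeper_bar (a point): Centre of the keeper's grip bar, round, 10 mm thick, 40 mm long, parallel to the hinge line. Closed it lies 36 mm before (-x) and 21 mm above the hinge line; it turns about that line with the keeper. The bridge, 42 x 26 x 6 mm, is 13 mm below the bar's centre when closed; the shoe presses the knife 31 mm from the hinge line.
- tape: Roll of black tape lying flat, 84 mm across, 19 mm high; leave it alone. Origin: centre of its underside.
- terminal: Brass battery terminal clamp, about 36 x 56 x 20 mm; leave it alone. Origin: near its middle, on its underside.
- grease: White jar of grease, 56 mm across, 75 mm tall; leave it alone. Origin: centre of its underside.
Not all that is in view belongs to the job. Of the things like the knife, leave any that is orange; of the rest the larger one is meant.

How it is judged:
By the outcome, as a careful person would: the job done as asked, in the order asked, and still so for the second after the job is handed in, with the robot touching nothing.
It also fails if it takes over 67 s, if anything falls off the work surface, if the arm or the gripper's body presses on something with over 40 N, if the wrist force passes 120 N, or if a joint passes its speed limit or range.

### The arm

A 6-joint arm with a two-finger parallel gripper is mounted at the origin on the work surface. World frame = base frame: x ahead of the robot, y to its left, z up, the work surface at z = 0. Lengths are in mm, angles in rad, forces in N, time in s.
With the tool pointing down it reaches from about 275 to 750 mm from the base axis. Payload 10.2 kg.
Tool frame: the origin (TCP) lies at the very end of the fingers, on their centre line; the grasp point (between the pads) lies 19 mm behind it; x points along the fingers, y is the direction in which the jaws open and shut, and the axes are right-handed (so a half turn about x gives the same grasp; the last joint's range is limited). The gripper opens to 85 mm and grips with 20 to 120 N. Pads are 22 mm wide; open, the fingers measure 114 mm over their backs; the gripper's body (76 mm by 85 mm) begins 54 mm behind the grasp point. The pads swing forward as they close: fully open they stand 13 mm farther back than shut.
Start: joints at [-1.519, 0.313, 1.498, -0, 1.331, -0.223], TCP at [142.448, -505.312, 231.294] pointing down, gripper open.
Joint ranges: [-2.94, 2.94], [-0.97, 2.17], [0.19, 2.56], [-1.23, 4.37], [0.02, 3.11], [-2.88, 2.88]. Speed limits (rad/s): [2.39, 2.39, 3.01, 3.14, 3.14, 3.14].

### API

Orientations are given as a unit quaternion [w, x, y, z].
In Python, from rig import ctrl, viewer, finish_job gives the robot as it stands.
- The arm moves only by the tool carry_out, never from a script. Its argument "targets" is a list of rows, each an object of numbers: "x", "y", "z": the shift along the world's x, y, z in m; "ax", "ay", "az": the turn, a rotation vector about the world's x, y, z in rad; "hand": the opening, from -1 (shut) to 1 (fully open). A call has 1 to 5 rows; each row is the pose to reach, as a shift and turn from the pose commanded when the call began; what a row does not reach only later rows make up. A row lasts 1/8 s, in which the tool goes at most 62.5 mm and 10.7 degrees, less where a joint would pass 70% of its speed; a pose out of reach is approached as far as the arm can. A call with a gripper value outside its range is refused whole. The fingers move at their own pace and stop on an object; "grip_force" is the grip in N (left out, the last holds). Time passes only in rows, so rows that repeat a pose let the fingers close. It gives the time, the measured TCP pose, the force and the opening at its end, in the units of the state.
- ctrl.sense(): the state, without advancing time (a new reading comes with each control period).
- viewer.capture(name): name is "side" or "top" or "wrist"; returns the picture (400x640x3 uint8, blue, green, red); there is no depth.
- viewer.camera_info(name): a dict with "fx", "fy", "cx", "cy" (pixels), "R" (3x3) and "t" (3): a world point X has camera coordinates R X + t. Camera axes: x right, y down, z forward; pixel columns grow to the right and rows downward; lengths in mm; the calibration is good to about 2 mm. A picture is of the moment at which its call begins: read the wrist's pose just before it. camera_info takes no time and is no camera call; for the wrist camera it gives the pose at the moment of the call.
- finish_job(): hands the job in, once; it reports no verdict.
The state is a dict: "time_s": time; "joints": joint angles; "dq": joint speeds; "tau": joint torques, N m; "eef_pos": TCP position; "ee_rot": TCP orientation; "force": force on the tool from outside, world axes, zero at the start; "wrist_torque": the same for the moment, N m; "grip_width": opening from 0.0 (shut) to 1.0 (fully open).
Only numpy, scipy, OpenCV 4.12 (cv2) and the standard library are available. Lean on these libraries where they do the work, as an engineer would, in place of code of your own. Each camera call takes 0.05 s, during which the arm holds its last target. There are 200 camera calls.

## Working session

There is one attempt and no reset: what is moved stays moved. The work goes in short steps, Python scripts to look and compute and a tool call to move; the robot and the scene stay as the last step left them, time stands still between calls to the robot, and variables do not carry over. Pictures are saved under pics/ and viewed, about 8 in all and at most 12, crops included, and the job is handed in when it is done.

Besides the shell and the picture viewer there is one more tool, called after "Emit:" as name(argument=value, ...) on one line, values as JSON. carry_out: Moves the arm, as the interface text tells. Its arguments: {"type":"object","properties":{"targets":{"type":"array"},"grip_force":{"type":"number"}},"required":["targets"]}

```bash
mkdir -p pics; ls
python3 - <<'E'
from rig import ctrl, viewer
import cv2,numpy as np
s=ctrl.sense();print(s)
for n in("top","side"):
    i=viewer.capture(n);cv2.imwrite(f"pics/{n}0.png",i);c=viewer.camera_info(n)
    print(n,c)
E
```

```text
pics
{'time_s': 0.0, 'joints': array([-1.51937688e+00,  3.13446848e-01,  1.49843469e+00, -5.50919764e-06,
        1.33095625e+00, -2.23423180e-01]), 'dq': array([ 0.00069928, -0.00062522,  0.00077083, -0.00179544,  0.00081969,
       -0.00226062]), 'tau': array([ 3.31377505e-04, -4.12266719e+01, -2.59740257e+01, -1.36711869e-04,
        4.14709808e-03, -3.56553869e-06]), 'eef_pos': array([ 142.44490763, -505.05114816,  230.73757564]), 'ee_rot': array([ 0.09642767,  0.70047629,  0.09730518, -0.70040443]), 'force': array([-0.04202102, -0.45210367, -0.761801  ]), 'wrist_torque': array([-0.01062734,  0.01946128,  0.02212726]), 'grip_width': 0.9967180198741088}
top {'fx': 487.1995547898614, 'fy': 487.1995547898614, 'cx': 316.7561499406985, 'cy': 201.98458607057472, 'R': array([[-0.02984852, -0.99899891,  0.03332028],
       [-0.99669189,  0.02722546, -0.0765771 ],
       [ 0.07559328, -0.03549576, -0.99650675]]), 't': array([ -36.87956554,  559.18948866, 1059.86485601])}
side {'fx': 510.27620644857444, 'fy': 510.27620644857444, 'cx': 326.80950174650917, 'cy': 208.9560554608485, 'R': array([[ 0.97287378, -0.23092355,  0.01381719],
       [-0.14947427, -0.67306962, -0.72431673],
       [ 0.17656172,  0.70260344, -0.68932892]]), 't': array([-570.83786871,  119.76914167, 1308.70002857])}
```

View pics/top0.png

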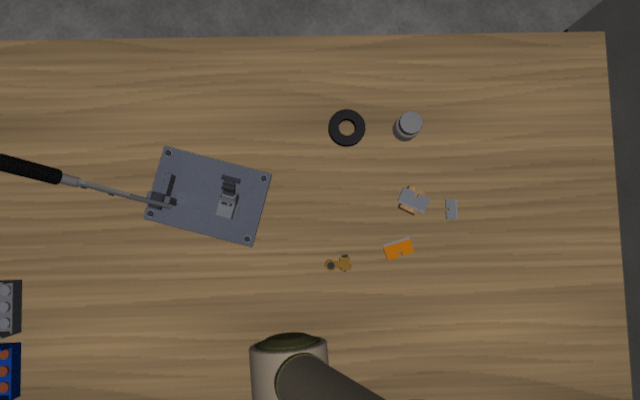

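View pics/side0.png

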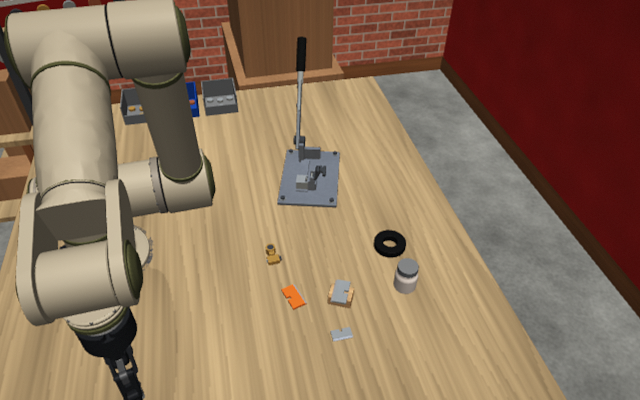

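The grey bar on the wooden block at top (413,201) is the larger one. The small grey bar at (451,209) and the orange one at (398,248) are the lookalikes. I'll measure and confirm in an enlarged crop.

```bash
cat > h.py <<'E'
import cv2,numpy as np
from rig import ctrl,viewer
def ray(c,p,z):
    "pixel -> world point on plane z"
    R,t=np.array(c["R"]),np.array(c["t"]);o=-R.T@t
    d=R.T@np.array([(p[0]-c["cx"])/c["fx"],(p[1]-c["cy"])/c["fy"],1]);return o+d*(z-o[2])/d[2]
def proj(c,X):
    q=np.array(c["R"])@np.array(X,float)+c["t"];return np.array([c["fx"]*q[0]/q[2]+c["cx"],c["fy"]*q[1]/q[2]+c["cy"]])
E
python3 - <<'E'
from h import *
i=cv2.imread("pics/top0.png");c=viewer.camera_info("top")
h=cv2.cvtColor(i,cv2.COLOR_BGR2HSV)
def rect(roi,lo,hi,z,name):
    x0,y0,x1,y1=roi;m=np.zeros(h.shape[:2],np.uint8);m[y0:y1,x0:x1]=cv2.inRange(h,lo,hi)[y0:y1,x0:x1]
    cs,_=cv2.findContours(m,0,2);k=max(cs,key=cv2.contourArea);b=cv2.boxPoints(cv2.minAreaRect(k))
    P=np.array([ray(c,p,z)[:2] for p in b]);print(name,b.round(1).tolist(),P.round(1).tolist(),P.mean(0).round(1),
     [round(np.linalg.norm(P[j]-P[j-1]),1) for j in range(4)],[round(float(np.degrees(np.arctan2(*(P[j]-P[j-1])[::-1]))),1) for j in range(4)])
print(h[203,412],h[218,195],h[210,452])
rect((385,175,440,225),(95,20,90),(130,110,255),36,"knife")
rect((440,190,465,228),(95,20,90),(130,110,255),5,"small")
rect((125,135,290,255),(95,30,50),(130,130,255),12,"plate")
a=cv2.resize(i[170:270,370:470],(500,500),interpolation=2);b=cv2.resize(i[140:250,140:280],(636,500),interpolation=2)[:,:]
cv2.imwrite("pics/c1.png",cv2.resize(np.hstack([a,b]),None,fx=.7,fy=.7))
E
```

```text
[113  18 113] [110  39  98] [111  16 112]
knife [[421.0, 204.0], [422.8999938964844, 203.5], [424.20001220703125, 208.89999389648438], [422.3999938964844, 209.39999389648438]] [[546.1, -282.3], [547.0, -286.6], [535.0, -289.0], [534.1, -284.8]] [ 540.5 -285.7] [np.float64(12.3), np.float64(4.3), np.float64(12.3), np.float64(4.3)] [11.5, -77.7, -168.5, 102.3]
small [[451.0, 200.0], [451.5, 199.5], [453.5, 201.5], [453.0, 202.0]] [[555.4, -359.4], [556.5, -360.6], [551.8, -365.0], [550.7, -363.8]] [ 553.6 -362.2] [np.float64(6.4), np.float64(1.6), np.float64(6.4), np.float64(1.6)] [42.9, -47.4, -137.1, 132.6]
plate [[143.89999389648438, 217.3000030517578], [163.0, 145.6999969482422], [270.5, 174.3000030517578], [251.39999389648438, 246.0]] [[535.2, 330.0], [694.4, 287.2], [623.7, 48.7], [464.9, 94.6]] [579.6 190.1] [np.float64(245.7), np.float64(164.9), np.float64(248.8), np.float64(165.3)] [73.4, -15.0, -106.5, 163.9]
```

View pics/c1.png

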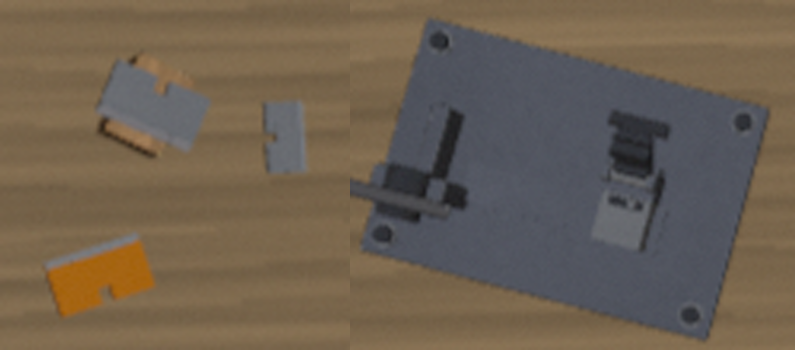

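The grey bar on the block is the larger of the two non-orange bars, so it is the knife. Its notch faces image-up (+x), at about top pixel (417,193). The keeper is open behind the seat.

```bash
cat >> h.py <<'E'
from scipy.spatial.transform import Rotation as Ro
def tool(s=None):
    s=s or ctrl.sense();q=s["ee_rot"];M=Ro.from_quat([q[1],q[2],q[3],q[0]]).as_matrix()
    return s["eef_pos"],M,np.degrees(np.arctan2(M[1,1],M[0,1]))
E
python3 - <<'E'
from h import *
c=viewer.camera_info("top")
for p in [(403.7,186.6),(430,198),(423.4,213.4),(397.7,201.4),(413.7,199.85),(417.1,195.1)]: print(ray(c,p,36).round(1))
p,M,y=tool();print(p,M.round(3),y); w=viewer.camera_info("wrist");print("cam in tool",M.T@(-np.array(w["R"]).T@w["t"]-p),(np.array(w["R"])@M).round(2))
E
```

```text
[ 585.7 -245.6   36. ]
[ 558.8 -303.    36. ]
[ 525.2 -286.7   36. ]
[ 553.3 -230.9   36. ]
[ 555.7 -266.5   36. ]
[ 566.  -274.6   36. ]
[ 142.42490809 -505.08724105  230.79240151] [[-0.     0.271 -0.962]
 [ 0.001 -0.962 -0.271]
 [-1.    -0.001 -0.   ]] -74.25644524340372
cam in tool [-1.43161717e+02 -1.21073636e-01 -8.10764129e+01] [[-0.    1.    0.  ]
 [-0.32 -0.    0.95]
 [ 0.95  0.    0.32]]
```

Emit:
carry_out(targets=[{"x": 0.03,"y": 0.017,"z": -0.005,"az": 0.175,"hand": 1},{"x": 0.06,"y": 0.034,"z": -0.01,"az": 0.35,"hand": 1},{"x": 0.09,"y": 0.051,"z": -0.015,"az": 0.525,"hand": 1},{"x": 0.12,"y": 0.068,"z": -0.02,"az": 0.7,"hand": 1},{"x": 0.15,"y": 0.085,"z": -0.025,"az": 0.875,"hand": 1}], grip_force=30)

```text
invalid input at $.targets[0]: expected keys x, y, z, ax, ay, az, hand
```

Emit:
carry_out(targets=[{"x": 0.03,"y": 0.017,"z": -0.01,"az": 0.175,"hand": 1},{"x": 0.06,"y": 0.034,"z": -0.02,"az": 0.35,"hand": 1},{"x": 0.09,"y": 0.051,"z": -0.03,"az": 0.525,"hand": 1},{"x": 0.12,"y": 0.068,"z": -0.04,"az": 0.7,"hand": 1},{"x": 0.15,"y": 0.085,"z": -0.05,"az": 0.875,"hand": 1}])

```text
invalid input at $.targets[0]: expected keys x, y, z, ax, ay, az, hand
```

Emit:
carry_out(targets=[{"x": 0.03,"y": 0.017,"z": -0.01,"az": 0.175,"hand": 1},{"x": 0.06,"y": 0.034,"z": -0.02,"az": 0.35,"hand": 1},{"x": 0.09,"y": 0.051,"z": -0.03,"az": 0.525,"hand": 1},{"x": 0.112,"y": 0.068,"z": -0.04,"az": 0.67,"hand": 1},{"x": 0.112,"y": 0.068,"z": -0.04,"az": 0.67,"hand": 1}])

```text
invalid input at $.targets[0]: expected keys x, y, z, ax, ay, az, hand
```

Run:
```python
from h import *
s=ctrl.sense();p,M,y=tool(s);print(s["time_s"],p.round(1),y,M[:,0].round(3),s["joints"].round(2))
c=viewer.camera_info("wrist");i=viewer.capture("wrist");cv2.imwrite("pics/w1.png",i)
np.save("w1.npy",c,allow_pickle=True)
```

```text
0.1 [ 142.4 -505.1  230.8] -74.25644524340372 [-0.     0.001 -1.   ] [-1.52  0.31  1.5  -0.    1.33 -0.22]
```

View pics/w1.png

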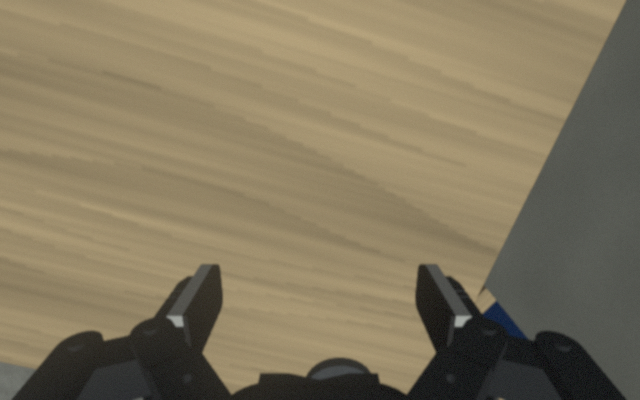

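The moves were refused because every row needs all seven keys. The picture only shows bare bench, with the fingertips at (205,265) and (430,265). I'll resend with full rows.

Emit:
carry_out(targets=[{"x": 0.03,"y": 0.017,"z": -0.005,"ax": 0,"ay": 0,"az": 0.175,"hand": 1},{"x": 0.06,"y": 0.034,"z": -0.01,"ax": 0,"ay": 0,"az": 0.35,"hand": 1},{"x": 0.09,"y": 0.051,"z": -0.015,"ax": 0,"ay": 0,"az": 0.525,"hand": 1},{"x": 0.12,"y": 0.068,"z": -0.02,"ax": 0,"ay": 0,"az": 0.7,"hand": 1},{"x": 0.15,"y": 0.085,"z": -0.025,"ax": 0,"ay": 0,"az": 0.875,"hand": 1}], grip_force=30)

```text
time_s: 0.78
eef_pos: [293.3, -419.6, 205.9]
ee_rot: [0.386, 0.592, 0.386, -0.592]
force: [0.6, -0.5, -0.7]
grip_width: 1.0
```

Emit:
carry_out(targets=[{"x": 0.03,"y": 0.017,"z": -0.01,"ax": 0,"ay": 0,"az": 0.175,"hand": 1},{"x": 0.06,"y": 0.034,"z": -0.02,"ax": 0,"ay": 0,"az": 0.35,"hand": 1},{"x": 0.09,"y": 0.051,"z": -0.03,"ax": 0,"ay": 0,"az": 0.525,"hand": 1},{"x": 0.12,"y": 0.068,"z": -0.04,"ax": 0,"ay": 0,"az": 0.7,"hand": 1},{"x": 0.15,"y": 0.085,"z": -0.05,"ax": 0,"ay": 0,"az": 0.875,"hand": 1}])

```text
time_s: 1.4
eef_pos: [443.3, -334.6, 155.8]
ee_rot: [0.601, 0.373, 0.601, -0.373]
force: [0.4, 0.5, -0.0]
grip_width: 0.996
```

Emit:
carry_out(targets=[{"x": 0.03,"y": 0.017,"z": -0.01,"ax": 0,"ay": 0,"az": 0.175,"hand": 1},{"x": 0.06,"y": 0.034,"z": -0.02,"ax": 0,"ay": 0,"az": 0.35,"hand": 1},{"x": 0.09,"y": 0.051,"z": -0.03,"ax": 0,"ay": 0,"az": 0.525,"hand": 1},{"x": 0.112,"y": 0.068,"z": -0.04,"ax": 0,"ay": 0,"az": 0.67,"hand": 1},{"x": 0.112,"y": 0.068,"z": -0.04,"ax": 0,"ay": 0,"az": 0.67,"hand": 1}])

```text
time_s: 2.02
eef_pos: [554.9, -265.9, 115.1]
ee_rot: [0.689, 0.156, 0.69, -0.156]
force: [-0.8, 0.7, -0.4]
grip_width: 1.002
```

```bash
cat >> h.py <<'E'
def snap(n):
    s=ctrl.sense();p,M,y=tool(s);c=viewer.camera_info("wrist");i=viewer.capture("wrist");cv2.imwrite(f"pics/{n}.png",i);np.save(n+".npy",c,allow_pickle=True)
    print(s["time_s"],p.round(1),round(y,2),M[:,0].round(3),s["joints"].round(2),s["force"].round(1),s["grip_width"]);return i,c
def load(n): return cv2.imread(f"pics/{n}.png"),np.load(n+".npy",allow_pickle=True).item()
E
python3 -c "from h import *;snap('w2')"
```

```text
2.025 [ 554.9 -265.9  115.1] 64.53 [-0.002  0.001 -1.   ] [-0.64  0.61  1.35  0.    1.18 -1.76] [-0.8  0.7 -0.4] 1.0017064665894295
```

View pics/w2.png

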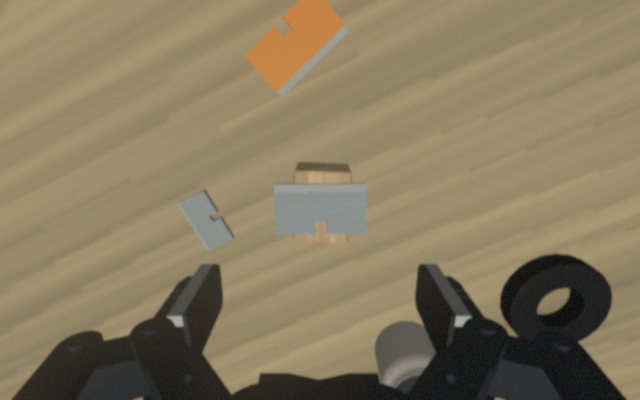

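The knife is at columns 275–367 and rows 184–234, with its notch at (320,228) facing image-down (+x) and its long edges level with the jaws.

Run:
```python
from h import *
i,c=load('w2');h=cv2.cvtColor(i,cv2.COLOR_BGR2HSV)
m=np.zeros(h.shape[:2],np.uint8);m[165:250,255:385]=cv2.inRange(h,(90,8,0),(130,255,255))[165:250,255:385]
k=max(cv2.findContours(m,0,2)[0],key=cv2.contourArea);b=cv2.boxPoints(cv2.minAreaRect(k));print(b)
P=np.array([ray(c,p,36) for p in b])
for q in P: print(q.round(1))
print(P.mean(0)); d=[P[j]-P[j-1] for j in range(4)];print([(np.linalg.norm(v).round(1),np.degrees(np.arctan2(v[1],v[0])).round(1)) for v in d])
print("TCP pix",proj(c,[554.9,-265.9,36]),"cam",-np.array(c["R"]).T@c["t"])
```

```text
[[348. 226.]
 [348. 226.]
 [348. 226.]
 [348. 226.]]
[ 574.9 -252.7   36. ]
[ 574.9 -252.7   36. ]
[ 574.9 -252.7   36. ]
[ 574.9 -252.7   36. ]
[ 574.88340505 -252.66709123   36.        ]
[(np.float64(0.0), np.float64(0.0)), (np.float64(0.0), np.float64(0.0)), (np.float64(0.0), np.float64(0.0)), (np.float64(0.0), np.float64(0.0))]
TCP pix [319.07257525 209.66532032] cam [ 481.00944789 -231.01659523  258.37488192]
```

The TCP is already within about 1 mm of the knife's centre, so I'll descend and grip.

Emit:
carry_out(targets=[{"x": 0,"y": 0,"z": -0.035,"ax": 0,"ay": 0,"az": 0,"hand": 1},{"x": 0,"y": 0,"z": -0.07,"ax": 0,"ay": 0,"az": 0,"hand": 1},{"x": 0,"y": 0.001,"z": -0.09,"ax": 0,"ay": 0,"az": 0,"hand": 1},{"x": 0,"y": 0.001,"z": -0.103,"ax": 0,"ay": 0,"az": 0,"hand": 1},{"x": 0,"y": 0.001,"z": -0.103,"ax": 0,"ay": 0,"az": 0,"hand": 1}])

```text
time_s: 2.7
eef_pos: [554.0, -266.7, 13.1]
ee_rot: [0.689, 0.157, 0.69, -0.157]
force: [-0.9, -0.4, 1.0]
grip_width: 0.998
```

Emit:
carry_out(targets=[{"x": 0,"y": 0,"z": 0,"ax": 0,"ay": 0,"az": 0,"hand": 0.3},{"x": 0,"y": 0,"z": 0,"ax": 0,"ay": 0,"az": 0,"hand": 0.3},{"x": 0,"y": 0,"z": 0,"ax": 0,"ay": 0,"az": 0,"hand": 0.3},{"x": 0,"y": 0,"z": 0,"ax": 0,"ay": 0,"az": 0,"hand": 0.3}], grip_force=30)

```text
time_s: 3.2
eef_pos: [554.9, -266.8, 14.6]
ee_rot: [0.69, 0.156, 0.689, -0.157]
force: [-1.5, -0.2, 5.8]
grip_width: 0.743
```

Emit:
carry_out(targets=[{"x": 0,"y": 0,"z": 0.01,"ax": 0,"ay": 0,"az": 0,"hand": 0.3},{"x": 0,"y": 0,"z": 0.04,"ax": 0,"ay": 0,"az": 0,"hand": 0.3},{"x": 0,"y": 0.02,"z": 0.08,"ax": 0,"ay": 0,"az": 0,"hand": 0.3},{"x": 0,"y": 0.06,"z": 0.11,"ax": 0,"ay": 0,"az": 0,"hand": 0.3},{"x": 0,"y": 0.1,"z": 0.118,"ax": 0,"ay": 0,"az": 0,"hand": 0.3}])

```text
time_s: 3.82
eef_pos: [555.0, -165.6, 134.0]
ee_rot: [0.691, 0.156, 0.688, -0.157]
force: [0.1, -0.7, -1.1]
grip_width: 0.736
```

Emit:
carry_out(targets=[{"x": 0,"y": 0.04,"z": 0,"ax": 0,"ay": 0,"az": 0.03,"hand": 0.3},{"x": 0,"y": 0.08,"z": 0,"ax": 0,"ay": 0,"az": 0.06,"hand": 0.3},{"x": 0,"y": 0.12,"z": 0,"ax": 0,"ay": 0,"az": 0.09,"hand": 0.3},{"x": 0,"y": 0.16,"z": 0,"ax": 0,"ay": 0,"az": 0.12,"hand": 0.3},{"x": 0,"y": 0.2,"z": 0,"ax": 0,"ay": 0,"az": 0.15,"hand": 0.3}])

```text
time_s: 4.45
eef_pos: [554.3, 35.1, 131.9]
ee_rot: [0.7, 0.104, 0.699, -0.104]
force: [0.8, 0.3, -0.6]
grip_width: 0.741
```

Emit:
carry_out(targets=[{"x": 0,"y": 0.04,"z": 0,"ax": 0,"ay": 0,"az": 0.018,"hand": 0.3},{"x": 0,"y": 0.075,"z": 0,"ax": 0,"ay": 0,"az": 0.018,"hand": 0.3},{"x": 0,"y": 0.1,"z": 0,"ax": 0,"ay": 0,"az": 0.018,"hand": 0.3},{"x": 0,"y": 0.112,"z": 0,"ax": 0,"ay": 0,"az": 0.018,"hand": 0.3},{"x": 0,"y": 0.112,"z": 0,"ax": 0,"ay": 0,"az": 0.018,"hand": 0.3}])

```text
time_s: 5.08
eef_pos: [554.4, 145.8, 131.5]
ee_rot: [0.7, 0.098, 0.7, -0.098]
force: [0.5, -1.3, -1.2]
grip_width: 0.741
```

```bash
python3 -c "from h import *;snap('w3')"
```

```text
5.075 [554.4 145.8 131.5] 74.07 [ 0. -0. -1.] [ 0.05  0.51  1.48 -0.    1.15 -1.24] [ 0.5 -1.3 -1.2] 0.7410195538699107
```

View pics/w3.png

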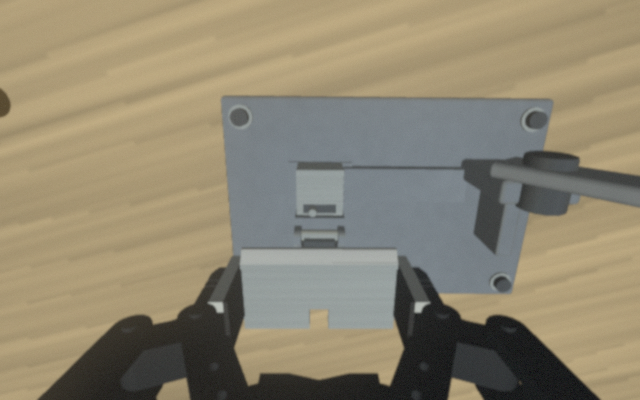

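The seat top spans columns 296–344 and rows 170–216. The slot is dark at columns 304–336, row 208, and the pin is at about (312,213), on the −y side of the slot's middle. The knife is held level, its notch at (319,318).

Run:
```python
from h import *
i,c=load('w3');cv2.imwrite("pics/c2.png",np.vstack([cv2.resize(i[155:255,270:370],None,fx=5,fy=5,interpolation=2)[:, :],]))
g=cv2.cvtColor(i,cv2.COLOR_BGR2GRAY)
for r in (180,195,207,209,212,214): print(r,g[r,288:352].tolist())
print("knife rows col 280",g[240:335:1,280].tolist());print("row 320",g[320,235:410].tolist())
p=np.array([554.4,145.8]);a=np.radians(-15.93);S=np.array([[np.cos(a),-np.sin(a)],[np.sin(a),np.cos(a)]])
o=-np.array(c["R"]).T@c["t"]
def sh(px,z): return (S.T@(ray(c,px,z)[:2]-p)).round(1)
for n,px,z in [("seat L",(296,190),40),("seat R",(344,190),40),("seat front",(320,170),40),("stop",(320,216),46),("slotL",(304,208),40),("slotR",(336,208),40),("pin",(312,213),50),("plate TL",(222,97),12),("TR",(551,99),12),("BL",(234,292),12),("BR",(511,293),12)]: print(n,sh(px,z))
for z in(135,140,145,150,155): print(z,"knife",sh((241,255),z),sh((397,255),z),sh((243,327),z),sh((395,327),z),sh((319,310),z))
```

```text
180 [131, 131, 131, 130, 130, 131, 131, 133, 145, 152, 152, 152, 152, 153, 152, 151, 154, 153, 153, 152, 152, 154, 153, 153, 154, 154, 154, 152, 152, 154, 153, 155, 154, 152, 153, 153, 151, 151, 152, 154, 154, 153, 152, 152, 152, 154, 155, 153, 155, 152, 151, 154, 154, 153, 150, 143, 134, 130, 132, 130, 130, 129, 130, 131]
195 [129, 131, 129, 128, 130, 131, 129, 136, 144, 151, 154, 154, 153, 154, 153, 154, 156, 152, 152, 154, 155, 153, 155, 154, 156, 154, 156, 156, 153, 155, 152, 155, 152, 153, 156, 157, 156, 153, 154, 155, 154, 155, 155, 154, 154, 156, 154, 157, 155, 154, 156, 157, 155, 153, 149, 137, 129, 131, 129, 128, 130, 131, 128, 130]
207 [130, 128, 128, 130, 130, 130, 130, 134, 140, 147, 154, 153, 154, 152, 141, 120, 97, 90, 88, 91, 86, 87, 87, 86, 89, 85, 87, 86, 88, 89, 88, 88, 88, 92, 89, 89, 89, 89, 90, 89, 88, 88, 88, 88, 89, 91, 92, 112, 140, 152, 155, 154, 154, 153, 147, 137, 131, 131, 130, 128, 130, 129, 132, 131]
209 [129, 127, 128, 128, 129, 130, 128, 128, 134, 145, 150, 153, 153, 151, 141, 118, 98, 91, 86, 88, 89, 95, 106, 117, 119, 114, 106, 98, 90, 86, 89, 90, 88
[... 2034 characters left out ...]
158, 159, 157, 157, 158, 159, 158, 158, 157, 146, 130, 91, 55, 35, 38, 38, 39, 40, 42, 34, 39, 40, 38, 38, 44, 54]
seat L [-10.5 -16.6]
seat R [-10.5  18.1]
seat front [-25.3   0.7]
stop [7.4 0.7]
slotL [  3.4 -11. ]
slotR [ 3.4 12.5]
pin [ 3.5 -5. ]
plate TL [-74.1 -72. ]
TR [-72.6 172.4]
BL [ 94.  -76.4]
BR [ 94.9 172.8]
135 knife [ -8.2 -35.9] [-8.2 35.8] [ 31.7 -37.8] [31.7 37.7] [21.7 -0. ]
140 knife [-10.9 -34.6] [-10.9  34.5] [ 27.6 -36.4] [27.6 36.4] [18. -0.]
145 knife [-13.5 -33.3] [-13.5  33.2] [ 23.6 -35.1] [23.5 35. ] [14.3 -0. ]
150 knife [-16.2 -32. ] [-16.2  31.9] [ 19.5 -33.7] [19.5 33.7] [10.5 -0. ]
155 knife [-18.8 -30.8] [-18.8  30.7] [ 15.4 -32.4] [15.4 32.3] [ 6.8 -0. ]
```

View pics/c2.png

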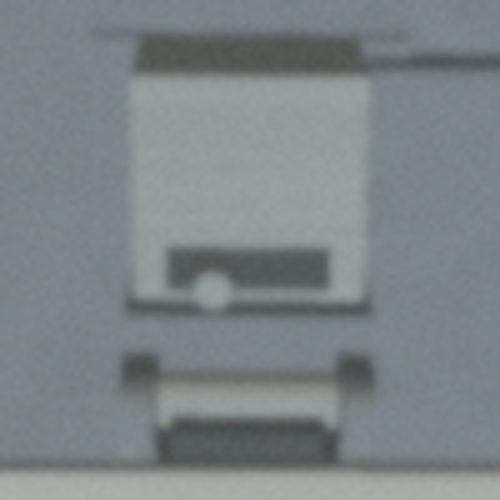

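The pin sits about 5.7 mm to −y of the slot's middle. To bring the notch in line and 12 mm short of home, the tool must shift about (−22, +1) mm in world. I'll do that, then go down to about 5 mm above the seat.

Emit:
carry_out(targets=[{"x": -0.022,"y": 0.001,"z": 0,"ax": 0,"ay": 0,"az": -0.004,"hand": 0.3},{"x": -0.022,"y": 0.001,"z": -0.03,"ax": 0,"ay": 0,"az": -0.004,"hand": 0.3},{"x": -0.022,"y": 0.001,"z": -0.07,"ax": 0,"ay": 0,"az": -0.004,"hand": 0.3},{"x": -0.022,"y": 0.001,"z": -0.095,"ax": 0,"ay": 0,"az": -0.004,"hand": 0.3},{"x": -0.022,"y": 0.001,"z": -0.101,"ax": 0,"ay": 0,"az": -0.004,"hand": 0.3}])

```text
time_s: 5.75
eef_pos: [531.9, 145.7, 29.1]
ee_rot: [0.699, 0.1, 0.701, -0.1]
force: [0.3, 0.1, -0.4]
grip_width: 0.739
```

Emit:
carry_out(targets=[{"x": 0,"y": 0,"z": -0.001,"ax": 0,"ay": 0,"az": 0,"hand": 0.3},{"x": 0,"y": 0,"z": -0.002,"ax": 0,"ay": 0,"az": 0,"hand": 0.3},{"x": 0,"y": 0,"z": -0.002,"ax": 0,"ay": 0,"az": 0,"hand": 0.3}])

```text
time_s: 6.12
eef_pos: [532.8, 146.7, 29.0]
ee_rot: [0.701, 0.1, 0.7, -0.1]
force: [0.1, -0.4, -1.4]
grip_width: 0.738
```

```bash
python3 -c "from h import *;i,c=snap('w4');cv2.imwrite('pics/c3.png',cv2.resize(i[150:400,180:460],None,fx=2.4,fy=2.4,interpolation=2))"
```

```text
6.125 [532.8 146.7  29. ] 73.8 [ 0.001  0.    -1.   ] [ 0.06  0.61  1.63 -0.    0.9  -1.23] [ 0.1 -0.4 -1.4] 0.7378603997328426
```

View pics/c3.png

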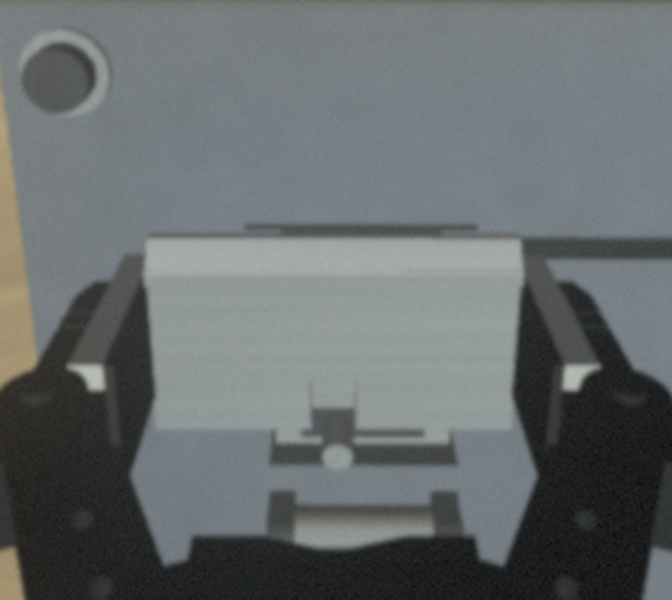

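The notch (crop columns 310–357, centre 334) and the pin (338) agree to about 0.6 mm, with the pin still clear ahead of the back edge. I'll shift +0.5 mm in y and lower lightly.

Emit:
carry_out(targets=[{"x": 0,"y": 0.0005,"z": -0.001,"ax": 0,"ay": 0,"az": 0,"hand": 0.3},{"x": 0,"y": 0.0005,"z": -0.002,"ax": 0,"ay": 0,"az": 0,"hand": 0.3},{"x": 0,"y": 0.0005,"z": -0.0025,"ax": 0,"ay": 0,"az": 0,"hand": 0.3},{"x": 0,"y": 0.0005,"z": -0.003,"ax": 0,"ay": 0,"az": 0,"hand": 0.3},{"x": 0,"y": 0.0005,"z": -0.003,"ax": 0,"ay": 0,"az": 0,"hand": 0.3}])

```text
time_s: 6.8
eef_pos: [532.4, 147.2, 25.2]
ee_rot: [0.7, 0.1, 0.7, -0.1]
force: [-0.3, -0.8, -1.1]
grip_width: 0.739
```

Emit:
carry_out(targets=[{"x": 0,"y": 0,"z": -0.0005,"ax": 0,"ay": 0,"az": 0,"hand": 0.3},{"x": 0,"y": 0,"z": -0.001,"ax": 0,"ay": 0,"az": 0,"hand": 0.3},{"x": 0,"y": 0,"z": -0.001,"ax": 0,"ay": 0,"az": 0,"hand": 0.3}])

```text
time_s: 7.18
eef_pos: [532.5, 147.2, 24.6]
ee_rot: [0.7, 0.1, 0.7, -0.1]
force: [-2.2, -0.2, 4.3]
grip_width: 0.736
```

Contact was at the expected height with about 5 N. I'll slide along the seat's +x (world 0.96, −0.28) in small steps.

Emit:
carry_out(targets=[{"x": 0.00096,"y": -0.00028,"z": 0,"ax": 0,"ay": 0,"az": 0,"hand": 0.3},{"x": 0.0019,"y": -0.00055,"z": 0,"ax": 0,"ay": 0,"az": 0,"hand": 0.3},{"x": 0.0029,"y": -0.00083,"z": 0,"ax": 0,"ay": 0,"az": 0,"hand": 0.3},{"x": 0.0038,"y": -0.0011,"z": 0,"ax": 0,"ay": 0,"az": 0,"hand": 0.3},{"x": 0.0048,"y": -0.0014,"z": 0,"ax": 0,"ay": 0,"az": 0,"hand": 0.3}])

```text
time_s: 7.8
eef_pos: [536.9, 146.1, 24.6]
ee_rot: [0.7, 0.1, 0.7, -0.1]
force: [-4.8, 1.3, 6.7]
grip_width: 0.735
```

Emit:
carry_out(targets=[{"x": 0.0005,"y": -0.00014,"z": 0,"ax": 0,"ay": 0,"az": 0,"hand": 0.3},{"x": 0.00096,"y": -0.00028,"z": 0,"ax": 0,"ay": 0,"az": 0,"hand": 0.3},{"x": 0.00096,"y": -0.00028,"z": 0,"ax": 0,"ay": 0,"az": 0,"hand": 0.3}])

```text
time_s: 8.18
eef_pos: [538.0, 145.8, 24.6]
ee_rot: [0.7, 0.1, 0.7, -0.1]
force: [-3.8, 1.6, 6.1]
grip_width: 0.737
```

Emit:
carry_out(targets=[{"x": 0.0005,"y": -0.00014,"z": 0.0003,"ax": 0,"ay": 0,"az": 0,"hand": 0.3},{"x": 0.00096,"y": -0.00028,"z": 0.0003,"ax": 0,"ay": 0,"az": 0,"hand": 0.3},{"x": 0.0015,"y": -0.0004,"z": 0.0003,"ax": 0,"ay": 0,"az": 0,"hand": 0.3},{"x": 0.0019,"y": -0.00055,"z": 0.0003,"ax": 0,"ay": 0,"az": 0,"hand": 0.3},{"x": 0.0019,"y": -0.00055,"z": 0.0003,"ax": 0,"ay": 0,"az": 0,"hand": 0.3}])

```text
time_s: 8.8
eef_pos: [540.2, 145.0, 24.6]
ee_rot: [0.7, 0.1, 0.7, -0.1]
force: [-1.8, 0.1, 4.8]
grip_width: 0.74
```

Emit:
carry_out(targets=[{"x": 0.0005,"y": -0.00014,"z": 0,"ax": 0,"ay": 0,"az": 0,"hand": 0.3},{"x": 0.00096,"y": -0.00028,"z": 0,"ax": 0,"ay": 0,"az": 0,"hand": 0.3},{"x": 0.0015,"y": -0.0004,"z": 0,"ax": 0,"ay": 0,"az": 0,"hand": 0.3},{"x": 0.0015,"y": -0.0004,"z": 0,"ax": 0,"ay": 0,"az": 0,"hand": 0.3}])

```text
time_s: 9.3
eef_pos: [541.7, 144.5, 24.6]
ee_rot: [0.7, 0.1, 0.7, -0.1]
force: [-3.2, 0.0, 5.6]
grip_width: 0.739
```

Nearly 10 mm of free sliding means the notch is over the pin. On to the stop.

Emit:
carry_out(targets=[{"x": 0.0005,"y": -0.00014,"z": 0,"ax": 0,"ay": 0,"az": 0,"hand": 0.3},{"x": 0.00096,"y": -0.00028,"z": 0,"ax": 0,"ay": 0,"az": 0,"hand": 0.3},{"x": 0.0015,"y": -0.0004,"z": 0,"ax": 0,"ay": 0,"az": 0,"hand": 0.3},{"x": 0.0015,"y": -0.0004,"z": 0,"ax": 0,"ay": 0,"az": 0,"hand": 0.3}])

```text
time_s: 9.8
eef_pos: [543.1, 144.1, 24.6]
ee_rot: [0.7, 0.1, 0.7, -0.1]
force: [-3.8, 1.6, 5.4]
grip_width: 0.74
```

Emit:
carry_out(targets=[{"x": 0.0005,"y": -0.00014,"z": 0,"ax": 0,"ay": 0,"az": 0,"hand": 0.3},{"x": 0.00096,"y": -0.00028,"z": 0,"ax": 0,"ay": 0,"az": 0,"hand": 0.3},{"x": 0.00096,"y": -0.00028,"z": 0,"ax": 0,"ay": 0,"az": 0,"hand": 0.3}])

```text
time_s: 10.18
eef_pos: [544.1, 143.9, 24.6]
ee_rot: [0.7, 0.1, 0.7, -0.1]
force: [-3.5, 0.8, 5.7]
grip_width: 0.737
```

Emit:
carry_out(targets=[{"x": 0.0003,"y": -0.0001,"z": 0,"ax": 0,"ay": 0,"az": 0,"hand": 0.3},{"x": 0.0007,"y": -0.0002,"z": 0,"ax": 0,"ay": 0,"az": 0,"hand": 0.3},{"x": 0.001,"y": -0.0003,"z": 0,"ax": 0,"ay": 0,"az": 0,"hand": 0.3},{"x": 0.001,"y": -0.0003,"z": 0,"ax": 0,"ay": 0,"az": 0,"hand": 0.3}])

```text
time_s: 10.68
eef_pos: [544.4, 143.8, 24.6]
ee_rot: [0.699, 0.1, 0.701, -0.1]
force: [-7.0, 1.1, 7.4]
grip_width: 0.741
```

Emit:
carry_out(targets=[{"x": 0.0003,"y": -0.0001,"z": 0,"ax": 0,"ay": 0,"az": 0,"hand": 0.3},{"x": 0.0006,"y": -0.0002,"z": 0,"ax": 0,"ay": 0,"az": 0,"hand": 0.3},{"x": 0.0006,"y": -0.0002,"z": 0,"ax": 0,"ay": 0,"az": 0,"hand": 0.3}])

```text
time_s: 11.05
eef_pos: [544.4, 143.8, 24.6]
ee_rot: [0.699, 0.1, 0.701, -0.1]
force: [-9.3, 2.9, 9.8]
grip_width: 0.742
```

```bash
python3 -c "from h import *;i,c=snap('w5');cv2.imwrite('pics/c4.png',cv2.resize(i[150:400,180:460],None,fx=2.4,fy=2.4,interpolation=2))
print(ctrl.sense()['wrist_torque'])"
```

```text
11.05 [544.4 143.8  24.6] 73.8 [-0.003  0.    -1.   ] [ 0.05  0.64  1.59  0.    0.92 -1.24] [-9.3  2.9  9.8] 0.7422387092752001
[ 0.53739141  1.53399792 -0.04516175]
```

View pics/c4.png

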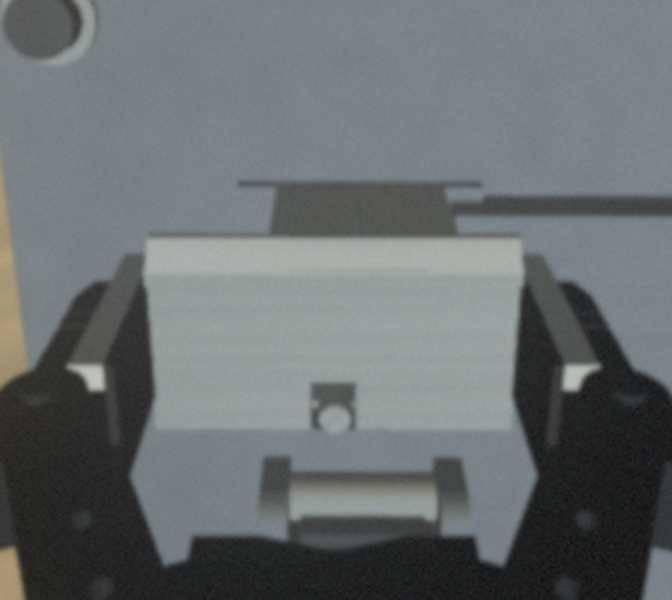

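The pin sits centred in the notch, at crop (334,418) in the notch at 310–356, and the back edge is on the stop (no further travel at 9 N). I'll unload, release and rise.

Emit:
carry_out(targets=[{"x": -0.0003,"y": 0.0001,"z": 0.0008,"ax": 0,"ay": 0,"az": 0,"hand": 0.3},{"x": -0.0003,"y": 0.0001,"z": 0.0008,"ax": 0,"ay": 0,"az": 0,"hand": 0.6},{"x": -0.0003,"y": 0.0001,"z": 0.0008,"ax": 0,"ay": 0,"az": 0,"hand": 0.9},{"x": -0.0003,"y": 0.0001,"z": 0.0008,"ax": 0,"ay": 0,"az": 0,"hand": 0.9},{"x": -0.0003,"y": 0.0001,"z": 0.0008,"ax": 0,"ay": 0,"az": 0,"hand": 0.9}], grip_force=20)

```text
time_s: 11.72
eef_pos: [545.5, 143.4, 25.4]
ee_rot: [0.7, 0.1, 0.7, -0.1]
force: [0.2, 0.0, 0.5]
grip_width: 0.947
```

Emit:
carry_out(targets=[{"x": 0,"y": 0,"z": 0.01,"ax": 0,"ay": 0,"az": 0,"hand": 0.9},{"x": 0,"y": 0,"z": 0.04,"ax": 0,"ay": 0,"az": 0,"hand": 0.9},{"x": 0,"y": 0,"z": 0.08,"ax": 0,"ay": 0,"az": 0,"hand": 0.9},{"x": 0,"y": 0,"z": 0.12,"ax": 0,"ay": 0,"az": 0,"hand": 0.9},{"x": 0,"y": 0,"z": 0.12,"ax": 0,"ay": 0,"az": 0,"hand": 0.9}])

```text
time_s: 12.35
eef_pos: [546.8, 143.6, 149.0]
ee_rot: [0.702, 0.1, 0.698, -0.099]
force: [0.4, 0.5, -0.5]
grip_width: 0.952
```

```bash
python3 -c "from h import *;i,c=snap('w6');s=viewer.capture('side')
cv2.imwrite('pics/c5.png',np.hstack([cv2.resize(i[110:370,210:420],(400,496),interpolation=2),cv2.resize(s[120:220,270:350],(397,496),interpolation=2)]))"
```

```text
12.35 [546.8 143.6 149. ] 73.8 [ 0.007  0.    -1.   ] [ 0.05  0.47  1.49 -0.    1.17 -1.24] [ 0.4  0.5 -0.5] 0.9520865869638502
```

View pics/c5.png

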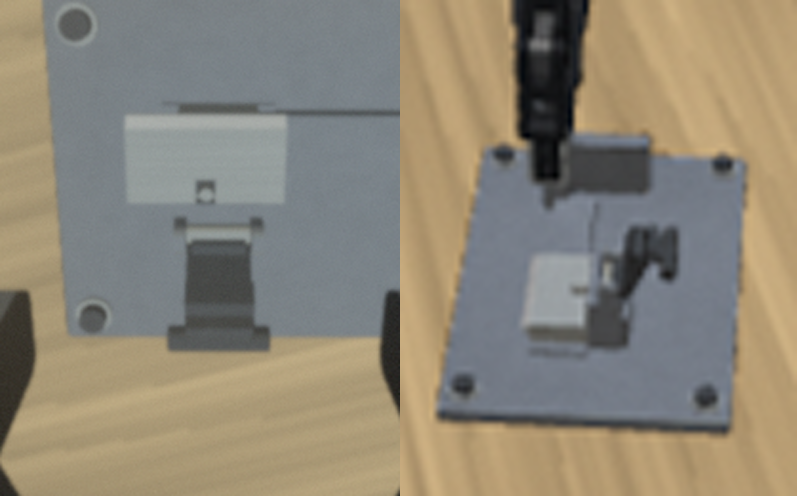

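The knife is seated squarely with the pin in the notch at crop (205,190). The keeper's bar is at wrist pixel about (325,287), leaning back. I'll work out its angle.

Run:
```python
from h import *
i,c=load('w6');a=np.radians(-16.15);X=np.array([np.cos(a),np.sin(a)]);S0=np.array([546,149.])
for th in np.arange(1.5,2.31,.1):
    f=np.radians(149.74)-th;x=30+41.7*np.cos(f);z=49+41.7*np.sin(f)
    b=S0+X*x;Y=np.array([-X[1],X[0]]);print(round(th,1),"x,z",round(x,1),round(z,1),"px",proj(c,[*b,z]).round(1),"len",round(np.linalg.norm(proj(c,[*(b+20*Y),z])-proj(c,[*(b-20*Y),z])),1))
g=cv2.cvtColor(i,cv2.COLOR_BGR2GRAY);print(g[270:300,318].tolist(),g[288,290:360].tolist())
```

```text
1.5 x,z 48.4 86.4 px [326.  279.2] len 57.5
1.6 x,z 52.1 84.4 px [325.9 282.1] len 56.7
1.7 x,z 55.5 82.0 px [325.8 284.4] len 55.9
1.8 x,z 58.6 79.3 px [325.7 286.1] len 55.1
1.9 x,z 61.5 76.3 px [325.6 287.2] len 54.3
2.0 x,z 64.1 73.0 px [325.5 287.6] len 53.5
2.1 x,z 66.3 69.5 px [325.3 287.5] len 52.6
2.2 x,z 68.2 65.8 px [325.2 286.8] len 51.8
2.3 x,z 69.7 61.9 px [325.1 285.6] len 51.0
[86, 84, 91, 89, 87, 85, 78, 76, 74, 77, 73, 78, 83, 89, 93, 90, 90, 90, 90, 87, 91, 88, 93, 105, 128, 143, 150, 151, 153, 153] [153, 152, 151, 153, 153, 152, 145, 126, 101, 88, 88, 91, 89, 89, 87, 87, 87, 85, 88, 88, 91, 86, 89, 90, 88, 90, 90, 89, 90, 87, 85, 90, 88, 86, 87, 90, 87, 89, 88, 89, 88, 86, 88, 88, 87, 89, 88, 90, 87, 91, 90, 84, 87, 86, 85, 89, 87, 86, 86, 87, 88, 105, 133, 148, 151, 153, 151, 150, 151, 152]
```

The bar is at roughly shear x 62, z 75 (θ≈1.9). I'll shut the fingers, go behind the bar to shear x≈88, and come down to z≈60.

Emit:
carry_out(targets=[{"x": 0.02,"y": -0.005,"z": 0,"ax": 0,"ay": 0,"az": 0,"hand": -1},{"x": 0.05,"y": -0.012,"z": 0,"ax": 0,"ay": 0,"az": 0,"hand": -1},{"x": 0.075,"y": -0.017,"z": 0,"ax": 0,"ay": 0,"az": 0,"hand": -1},{"x": 0.084,"y": -0.019,"z": 0,"ax": 0,"ay": 0,"az": 0,"hand": -1},{"x": 0.084,"y": -0.019,"z": 0,"ax": 0,"ay": 0,"az": 0,"hand": -1}])

```text
time_s: 13.08
eef_pos: [628.9, 124.5, 144.4]
ee_rot: [0.699, 0.1, 0.701, -0.1]
force: [-0.8, -0.6, 0.2]
grip_width: 0.003
```

Emit:
carry_out(targets=[{"x": 0,"y": 0,"z": -0.01,"ax": 0,"ay": 0,"az": 0,"hand": -1},{"x": 0,"y": 0,"z": -0.03,"ax": 0,"ay": 0,"az": 0,"hand": -1},{"x": 0,"y": 0,"z": -0.06,"ax": 0,"ay": 0,"az": 0,"hand": -1},{"x": 0,"y": 0,"z": -0.08,"ax": 0,"ay": 0,"az": 0,"hand": -1},{"x": 0,"y": 0,"z": -0.088,"ax": 0,"ay": 0,"az": 0,"hand": -1}])

```text
time_s: 13.7
eef_pos: [628.2, 124.7, 55.9]
ee_rot: [0.699, 0.099, 0.701, -0.1]
force: [-0.4, -0.4, -0.2]
grip_width: 0.003
```

Emit:
carry_out(targets=[{"x": -0.003,"y": 0.0009,"z": 0,"ax": 0,"ay": 0,"az": 0,"hand": -1},{"x": -0.006,"y": 0.0017,"z": 0,"ax": 0,"ay": 0,"az": 0,"hand": -1},{"x": -0.0085,"y": 0.0025,"z": 0,"ax": 0,"ay": 0,"az": 0,"hand": -1},{"x": -0.011,"y": 0.0032,"z": 0,"ax": 0,"ay": 0,"az": 0,"hand": -1}])

```text
time_s: 14.2
eef_pos: [621.8, 126.9, 60.3]
ee_rot: [0.704, 0.1, 0.696, -0.1]
force: [13.6, -4.8, 7.0]
grip_width: 0.004
```

Emit:
carry_out(targets=[{"x": -0.002,"y": 0.0006,"z": 0.002,"ax": 0,"ay": 0,"az": 0,"hand": -1},{"x": -0.004,"y": 0.0011,"z": 0.004,"ax": 0,"ay": 0,"az": 0,"hand": -1},{"x": -0.006,"y": 0.0017,"z": 0.006,"ax": 0,"ay": 0,"az": 0,"hand": -1},{"x": -0.008,"y": 0.0023,"z": 0.008,"ax": 0,"ay": 0,"az": 0,"hand": -1}])

```text
time_s: 14.7
eef_pos: [614.2, 129.2, 69.2]
ee_rot: [0.704, 0.1, 0.696, -0.1]
force: [9.9, -3.0, 8.4]
grip_width: -0.001
```

The bar is moving with the push at about 10 N. I'll continue along the arc.

Emit:
carry_out(targets=[{"x": -0.004,"y": 0.0011,"z": 0.003,"ax": 0,"ay": 0,"az": 0,"hand": -1},{"x": -0.008,"y": 0.0022,"z": 0.005,"ax": 0,"ay": 0,"az": 0,"hand": -1},{"x": -0.012,"y": 0.0034,"z": 0.007,"ax": 0,"ay": 0,"az": 0,"hand": -1},{"x": -0.016,"y": 0.0045,"z": 0.009,"ax": 0,"ay": 0,"az": 0,"hand": -1},{"x": -0.02,"y": 0.0056,"z": 0.01,"ax": 0,"ay": 0,"az": 0,"hand": -1}])

```text
time_s: 15.32
eef_pos: [589.7, 135.8, 75.1]
ee_rot: [0.7, 0.1, 0.7, -0.1]
force: [1.6, 0.6, -1.4]
grip_width: 0.002
```

Emit:
carry_out(targets=[{"x": -0.004,"y": 0.0011,"z": 0.001,"ax": 0,"ay": 0,"az": 0,"hand": -1},{"x": -0.008,"y": 0.0022,"z": 0.002,"ax": 0,"ay": 0,"az": 0,"hand": -1},{"x": -0.012,"y": 0.0034,"z": 0.003,"ax": 0,"ay": 0,"az": 0,"hand": -1},{"x": -0.016,"y": 0.0045,"z": 0.003,"ax": 0,"ay": 0,"az": 0,"hand": -1},{"x": -0.02,"y": 0.0056,"z": 0.003,"ax": 0,"ay": 0,"az": 0,"hand": -1}])

```text
time_s: 15.95
eef_pos: [570.1, 141.2, 78.4]
ee_rot: [0.7, 0.1, 0.7, -0.1]
force: [2.6, -1.0, -1.4]
grip_width: 0.001
```

Emit:
carry_out(targets=[{"x": -0.003,"y": 0.0008,"z": 0,"ax": 0,"ay": 0,"az": 0,"hand": -1},{"x": -0.006,"y": 0.0017,"z": 0,"ax": 0,"ay": 0,"az": 0,"hand": -1},{"x": -0.008,"y": 0.0022,"z": -0.001,"ax": 0,"ay": 0,"az": 0,"hand": -1},{"x": -0.008,"y": 0.0022,"z": -0.001,"ax": 0,"ay": 0,"az": 0,"hand": -1}])

```text
time_s: 16.45
eef_pos: [562.1, 143.5, 77.3]
ee_rot: [0.7, 0.1, 0.7, -0.1]
force: [1.0, -1.0, 0.5]
grip_width: 0.004
```

```bash
python3 -c "from h import *;i,c=snap('w7');s=viewer.capture('side')
cv2.imwrite('pics/c6.png',np.hstack([cv2.resize(i[110:400,180:460],(400,414),interpolation=2),cv2.resize(s[120:220,270:350],(331,414),interpolation=2)]))"
```

```text
16.45 [562.1 143.5  77.3] 73.8 [-0.001  0.    -1.   ] [ 0.05  0.59  1.51  0.    1.05 -1.24] [ 1.  -1.   0.5] 0.004160718000071455
```

View pics/c6.png

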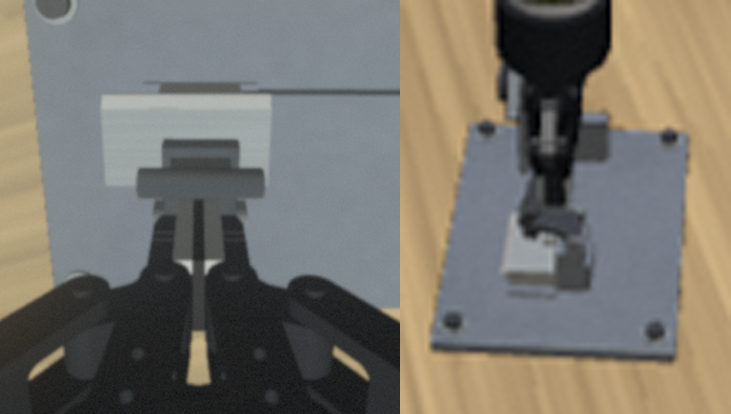

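The keeper is nearly closed: the bar is at wrist pixel (321,238), the knife is undisturbed, and the fingers are behind the bar. I'll compute the remaining angle.

Run:
```python
from h import *
i,c=load('w7');a=np.radians(-16.15);X=np.array([np.cos(a),np.sin(a)]);S0=np.array([546,149.])
for th in np.arange(0,1,.1):
    f=np.radians(149.74)-th;x=30+41.7*np.cos(f);z=49+41.7*np.sin(f);b=S0+X*x
    print(round(th,1),"x,z",round(x,1),round(z,1),"px",proj(c,[*b,z]).round(1),b.round(1))
p=tool()[0];print((p[:2]-S0)@X,(p[:2]-S0)@[-X[1],X[0]])
```

```text
0.0 x,z -6.0 70.0 px [320.8 216.3] [540.2 150.7]
0.1 x,z -3.7 73.5 px [320.9 223.6] [542.4 150. ]
0.2 x,z -1.1 76.8 px [320.9 231.5] [544.9 149.3]
0.3 x,z 1.8 79.7 px [320.9 240.1] [547.7 148.5]
0.4 x,z 5.0 82.4 px [321.  249.1] [550.8 147.6]
0.5 x,z 8.5 84.7 px [321.  258.4] [554.1 146.6]
0.6 x,z 12.1 86.7 px [321.  267.9] [557.7 145.6]
0.7 x,z 16.0 88.3 px [321.  277.3] [561.4 144.6]
0.8 x,z 20.0 89.5 px [321.  286.6] [565.2 143.4]
0.9 x,z 24.1 90.3 px [321.  295.5] [569.1 142.3]
17.066321324488314 -0.8182127766608653
```

θ≈0.28. I'll back off 2 mm, rise over the bar, and press it down lightly from above; closed bar top is expected at z≈75.

Emit:
carry_out(targets=[{"x": 0.002,"y": -0.0006,"z": 0.004,"ax": 0,"ay": 0,"az": 0,"hand": -1},{"x": 0.002,"y": -0.0006,"z": 0.016,"ax": 0,"ay": 0,"az": 0,"hand": -1},{"x": -0.009,"y": 0.0027,"z": 0.018,"ax": 0,"ay": 0,"az": 0,"hand": -1},{"x": -0.02,"y": 0.006,"z": 0.018,"ax": 0,"ay": 0,"az": 0,"hand": -1},{"x": -0.021,"y": 0.006,"z": 0.016,"ax": 0,"ay": 0,"az": 0,"hand": -1}])

```text
time_s: 17.18
eef_pos: [540.4, 149.8, 93.4]
ee_rot: [0.7, 0.099, 0.7, -0.099]
force: [1.1, -0.3, -0.8]
grip_width: -0.002
```

Emit:
carry_out(targets=[{"x": 0,"y": 0,"z": -0.003,"ax": 0,"ay": 0,"az": 0,"hand": -1},{"x": 0,"y": 0,"z": -0.006,"ax": 0,"ay": 0,"az": 0,"hand": -1},{"x": 0,"y": 0,"z": -0.009,"ax": 0,"ay": 0,"az": 0,"hand": -1},{"x": 0,"y": 0,"z": -0.012,"ax": 0,"ay": 0,"az": 0,"hand": -1},{"x": 0,"y": 0,"z": -0.014,"ax": 0,"ay": 0,"az": 0,"hand": -1}])

```text
time_s: 17.8
eef_pos: [540.9, 149.6, 79.6]
ee_rot: [0.7, 0.1, 0.7, -0.1]
force: [-4.3, 1.3, 4.7]
grip_width: 0.001
```

Emit:
carry_out(targets=[{"x": 0,"y": 0,"z": -0.0005,"ax": 0,"ay": 0,"az": 0,"hand": -1},{"x": 0,"y": 0,"z": -0.001,"ax": 0,"ay": 0,"az": 0,"hand": -1},{"x": 0,"y": 0,"z": -0.0015,"ax": 0,"ay": 0,"az": 0,"hand": -1},{"x": 0,"y": 0,"z": -0.0015,"ax": 0,"ay": 0,"az": 0,"hand": -1}])

```text
time_s: 18.3
eef_pos: [541.4, 149.4, 77.8]
ee_rot: [0.7, 0.1, 0.7, -0.1]
force: [-1.9, 1.4, 2.5]
grip_width: 0.003
```

Emit:
carry_out(targets=[{"x": 0,"y": 0,"z": -0.0005,"ax": 0,"ay": 0,"az": 0,"hand": -1},{"x": 0,"y": 0,"z": -0.001,"ax": 0,"ay": 0,"az": 0,"hand": -1},{"x": 0,"y": 0,"z": -0.0015,"ax": 0,"ay": 0,"az": 0,"hand": -1},{"x": 0,"y": 0,"z": -0.002,"ax": 0,"ay": 0,"az": 0,"hand": -1}])

```text
time_s: 18.8
eef_pos: [541.4, 149.3, 75.8]
ee_rot: [0.7, 0.1, 0.7, -0.1]
force: [-1.0, 0.9, 2.0]
grip_width: 0.001
```

Emit:
carry_out(targets=[{"x": 0,"y": 0,"z": -0.0005,"ax": 0,"ay": 0,"az": 0,"hand": -1},{"x": 0,"y": 0,"z": -0.001,"ax": 0,"ay": 0,"az": 0,"hand": -1},{"x": 0,"y": 0,"z": -0.001,"ax": 0,"ay": 0,"az": 0,"hand": -1}])

```text
time_s: 19.18
eef_pos: [541.4, 149.4, 75.0]
ee_rot: [0.7, 0.1, 0.7, -0.1]
force: [-3.2, 0.6, 3.9]
grip_width: -0.003
```

Emit:
carry_out(targets=[{"x": 0,"y": 0,"z": -0.0005,"ax": 0,"ay": 0,"az": 0,"hand": -1},{"x": 0,"y": 0,"z": -0.0008,"ax": 0,"ay": 0,"az": 0,"hand": -1},{"x": 0,"y": 0,"z": -0.0008,"ax": 0,"ay": 0,"az": 0,"hand": -1}])

```text
time_s: 19.55
eef_pos: [541.4, 149.4, 74.8]
ee_rot: [0.7, 0.1, 0.7, -0.1]
force: [-4.8, 0.2, 9.0]
grip_width: 0.001
```

The bar has stopped at z 74.8 while the force rises to 9 N, so the keeper is down. I'll let go and rise clear.

Emit:
carry_out(targets=[{"x": 0,"y": 0,"z": 0.003,"ax": 0,"ay": 0,"az": 0,"hand": -1},{"x": 0,"y": 0,"z": 0.015,"ax": 0,"ay": 0,"az": 0,"hand": -1},{"x": 0,"y": 0,"z": 0.04,"ax": 0,"ay": 0,"az": 0,"hand": -1},{"x": 0,"y": 0,"z": 0.08,"ax": 0,"ay": 0,"az": 0,"hand": -1},{"x": 0,"y": 0,"z": 0.08,"ax": 0,"ay": 0,"az": 0,"hand": -1}])

```text
time_s: 20.18
eef_pos: [542.9, 149.5, 157.5]
ee_rot: [0.702, 0.1, 0.698, -0.099]
force: [-0.1, -0.0, -0.5]
grip_width: 0.0
```

```bash
python3 -c "from h import *;i,c=snap('w8');t=viewer.capture('top')
a=np.radians(-16.15);X=np.array([np.cos(a),np.sin(a)]);S0=np.array([546,149.]);o=210,110
for n,x,z in[('bar closed',-6,70),('bar .1',-3.7,73.5),('home front',-18,44),('home back',18,46)]: print(n,((proj(c,[*(S0+X*x),z])-[200,90])*2).round())
cv2.imwrite('pics/c7.png',np.hstack([cv2.resize(i[90:340,200:440],None,fx=2,fy=2,interpolation=2),cv2.resize(t[100:300,320:475],(310,400),interpolation=2)[0:400].copy() if 0 else cv2.copyMakeBorder(cv2.resize(t[100:280,320:475],(310,360)),0,140,0,0,0)]))"
```

```text
20.175 [542.9 149.5 157.5] 73.8 [ 0.007  0.    -1.   ] [ 0.06  0.46  1.49 -0.    1.19 -1.23] [-0.1 -0.  -0.5] 0.00015235401510352832
bar closed [239. 222.]
bar .1 [239. 231.]
home front [238. 171.]
home back [238. 258.]
```

View pics/c7.png

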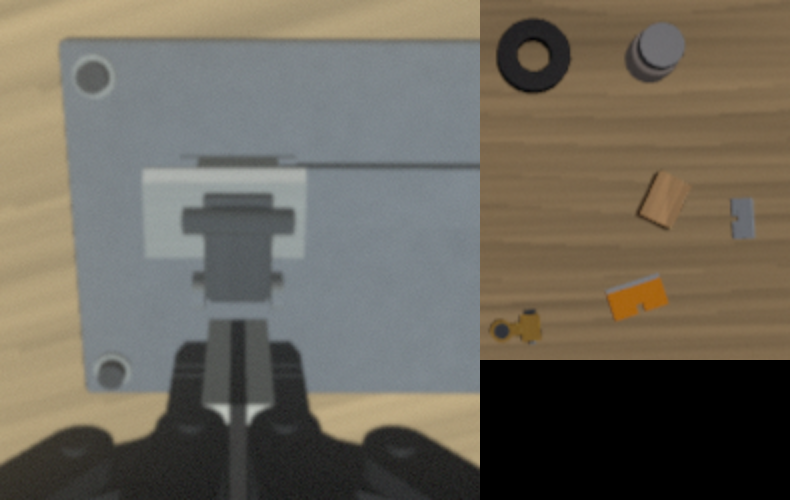

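The bar is at crop (239,221), against (239,222) predicted for closed. The knife's edges are at rows 169 and 258, against 171 and 258 for home. The other things are where they were, so I'm handing in.

```bash
python3 -c "from rig import finish_job;print(finish_job())"
```

```text
the job is handed in; nothing more can be done
None
```

The spare knife is fitted to the bench shear and the keeper is closed on it; I handed the job in at about 20 s of the 67 s allowed.

- **Knife:** I took the larger grey knife off the wooden block and laid it on the seat at about 5 N. The camera put the pin about 5.7 mm to −y of its slot's middle. I lined the notch up on that, so the knife slid 12 mm over the pin without meeting it. It then stopped dead against the stop at about 9 N.
- **Keeper:** I pushed the keeper over from behind, pressed it down at about 9 N until it stopped at the closed height, let go and rose clear.

**Last checks:** In the final pictures the keeper's bar is within 1 pixel of where it should be when closed. The knife's edges are within 2 pixels of fully home. The wrist force is back to zero. The tape, grease jar, terminal and the other two knives look unmoved.

**What went wrong or was higher than planned:**
- My first three move calls were refused because rows were missing keys; nothing moved.
- Starting the stiff keeper briefly took about 16 N on the fingers, more than the 1 to 2 N expected at the bar. That was with the fingers on the keeper's bar, not on the knife.

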